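# Release the shaker's hold-down bar and hold it up

### The job

The shaking run is over and a colleague is waiting to slide the vial rack out. On the laboratory shaker, swing the yellow safety hasp up and right back off its peg, pull the red latch knob sideways, to the robot's left, against its spring to free the ball stud, lift the hold-down bar off the ball and finish while still holding it up, steady, with its socket at least 6 cm above the ball. Leave the vial rack and all the glassware and boxes round the shaker standing where they are.

Things in the scene. Friction and masses are not known exactly. Their poses are not given: they have to be found in the camera images.
- shaker: White bench shaker, 320 (x) x 260 (y) x 88 mm high, fixed; origin under its centre, control panel faces its -x. Over the middle of its platform, along x, lies the hinged hold-down bar (30 mm wide, aluminium), hinge at the back; the grey coupler at its front end (105 x 52 mm, top 170 mm above the bench) is shut over a ball stud.
- hold_down: The hold-down bar with its coupler, and the latch and hasp that it carries (0.5 kg in all, hinged at the back: about 3 N lift it at the knob, and it falls shut if let go). Origin on its hinge axis; its -x axis runs along the bar to the coupler, z up.
- bar_hinge (a joint): Angle of the hold-down bar, rad: 0 = down on the ball, grows as the coupler end rises, stop at 1.0.
- bar_pin (a point): Point on the hinge axis of the bar, at shaker (130, 0, 160) mm. The axis is parallel to the shaker's y.
- latch (a joint): Travel of the latch slide, m: 0 = locked, grows as the knob is pulled to the shaker's +y (the robot's left). Spring 4.5 N at 0, 11 N at the stop at 0.022. Its jaw holds the ball, so the bar cannot rise until about 0.018; past 0.019 the ball is free. It springs home when let go. With the hasp down it moves only 2 mm.
- knob (a point): Red round upright latch knob, 22 mm diameter, head 27 mm, from 176 to 217 mm above the bench with the bar down; this point is on its axis at 196 mm, the height to grip. It lies 262 mm from the bar's hinge along the bar, 36 mm above its axis, and moves with slide and bar. Free space of 35 mm round it; below is the slide's flat top at 176 mm.
- hasp (a joint): Angle of the safety hasp, rad: 0 = down, its slot over the brass peg of the latch slide; grows as its tab swings up and back over the bar (axis parallel to the shaker's y). Near 1.45 it balances upright and may stand; beyond about 1.7 it falls back by itself to its stop at 2.75 and stays.
- hasp_tab (a point): Upturned tab at the free end of the yellow hasp strap: 26 mm wide (along shaker y), 5 mm thick, standing 34 mm up from the strap; this point is in its middle, 200 mm above the bench with hasp and bar down. From the hasp's pin it lies 69.5 mm forward along the strap and 20 mm above it.
- hasp_pin (a point): Middle of the hasp's hinge pin, on the bar 140 mm in front of the bar hinge and 20 mm above its axis (180 mm above the bench with the bar down).
- ball (a point): Centre of the steel ball (25 mm) on its stud, 146 mm above the bench, at shaker x -110 mm, y 0; its axes are the shaker's.
- socket (a point): Centre of the socket in the coupler; it coincides with the ball's centre when the bar is down and rises with the bar, 240 mm from its hinge.
- vial_rack: Blue rack with capped vials under the bar, on the shaker platform, 110 x 210 x 58 mm, 0.7 kg, loose; origin under its centre. Its vial caps end 2 mm under the bar's pad.
- amber_bottle: Amber reagent bottle, 72 mm diameter, 150 mm high, loose on the bench; origin under its centre.
- blue_cap_bottle: Clear glass bottle with blue cap, 68 mm diameter, 140 mm high, loose; origin under its centre.
- beaker: Glass beaker, 64 mm diameter, 85 mm high, loose; origin under its centre.
- white_jar: White jar with red lid, 66 mm diameter, 80 mm high, loose; origin under its centre.
- tube_rack: Wooden rack of test tubes, 75 x 250 mm, 128 mm high with the tubes, loose; origin under its centre, long side along its y.
- tip_box: Grey pipette tip box with orange lid, 87 x 122 x 70 mm, loose; origin under its centre.
Things that resemble listed ones, but are neither listed nor needed, are in the scene too. Of the things like the vial_rack, leave any that is purple; of the rest the larger one is meant.

How it is judged:
By the outcome, as a careful person would: the job done as asked, in the order asked, and still so for the second after the job is handed in, while the arm keeps its last pose, push and grip.
It also fails if it takes over 54 s, if anything falls off the work surface, if the arm or the gripper's body presses on something with over 40 N, if the wrist force passes 120 N, or if a joint passes its speed limit or range.

### The arm

A 7-joint arm with a two-finger parallel gripper is mounted at the origin on the work surface. World frame = base frame: x ahead of the robot, y to its left, z up, the work surface at z = 0. Lengths are in m, angles in rad, forces in N, time in s.
With the tool pointing down it reaches from about 0.4 to 0.875 m from the base axis. Payload 19.3 kg.
Tool frame: the origin (TCP) lies on the centre line of the jaws, within the pads' length; the fingertips stand 25 mm ahead of it and the grasp point (between the pads) lies 6 mm ahead of it (tips_ahead is the distance from the TCP to the fingertips, in m); z points along the fingers, y is the direction in which the jaws open and shut (so a half turn about z gives the same grasp; the last joint's range is limited). The gripper opens to 85 mm and grips with 20 to 120 N. Pads are 22 mm wide; open, the fingers measure 114 mm over their backs; the gripper's body (76 mm by 85 mm) begins 54 mm behind the grasp point. The pads swing forward as they close: fully open they stand 13 mm farther back than shut.
Start: joints at [1.272, 0.521, -0.036, 1.599, 0.021, 1.021, -0.113], TCP at [0.142, -0.609, 0.256] pointing down, gripper open.
Joint ranges: [-2.91, 2.91], [-0.3, 2.13], [-1.5, 1.42], [0.17, 2.43], [-1.26, 4.41], [0.16, 1.93], [-2.52, 2.52]. Speed limits (rad/s): [1.89, 1.89, 2.39, 2.39, 3.01, 3.01, 3.01].

### API

Orientations are given as [roll, pitch, yaw] about the fixed x, y, z axes, in that order (R = Rz(yaw) Ry(pitch) Rx(roll)).
In Python, from workcell import observe, grab_frame, job_done, outline_of, tips_ahead gives the robot as it stands. The module is installed in compiled form; this text tells all that it offers.
- The arm moves only by the tool move_arm, never from a script. Its argument "motion" is a list of rows, each a list of 2 entries, a list of its own where there are three numbers: the shift along the world's x, y, z in mm, then the turn, a rotation vector about the world's x, y, z in rad. A call has 1 to 12 rows; each row is the pose to reach, as a shift and turn from the pose commanded when the call began; what a row does not reach only later rows make up. A row lasts 1/8 s, in which the tool goes at most 62.5 mm and 10.7 degrees, less where a joint would pass 70% of its speed; a pose out of reach is approached as far as the arm can. A call with a gripper value outside its range is refused whole. "jaw" is the finger opening in mm, from 0 to 85.4, set as the call begins (left out, the last holds). The fingers move at their own pace and stop on an object; "grip_force" is the grip in N (left out, the last holds). Time passes only in rows, so rows that repeat a pose let the fingers close. It gives the time, the measured TCP pose, the force and the opening at its end, in the units of the state.
- observe(): the state, without advancing time (a new reading comes with each control period).
- grab_frame(name): name is "side" or "top" or "wrist"; returns a dict with "frame" (400x640x3 uint8, red, green, blue), "fx", "fy", "cx", "cy" (pixels), "T" (4x4, takes a point from camera to world coordinates); the wrist camera has in their place "mount" (4x4, takes a point from camera to tool coordinates, whose origin is the TCP and whose axes are the flange's). Camera axes: x right, y down, z forward; pixel columns grow to the right and rows downward; lengths in m; the calibration is good to about 2 mm. A picture is of the moment at which its call begins: read the wrist's pose just before it. There is no depth.
- job_done(): hands the job in, once; it reports no verdict.
Trained networks look in the newest picture that a camera, given by its name, has taken for a name from the list of things; names that differ only in an ending like _2 or _b are one class to them, and where a whole thing is asked for, a point or a joint stands for the part that bears it (a point fixed in the world has none). Each returns a list of dicts, best first, with "score" (0 to 1); they miss things now and then, are a little off and sometimes report something else, mostly with a low value. They report only what shows in the picture. A call takes as long as a camera call. They do not tell look-alikes from the thing itself.
- outline_of(label, camera): "pixels" (400x640 bool, what is visible of it) and "pixel" ([column, row] in pixels, amid what is visible of it).
The state is a dict: "clock": time; "qpos": joint angles; "qd": joint speeds; "joint_efforts": joint torques, N m; "position": TCP position; "tool_rot": TCP orientation; "force": force on the tool from outside, world axes, zero at the start; "moment": the same for the moment, N m; "grip_width": finger opening in m.
Only numpy, scipy, OpenCV 4.12 (cv2) and the standard library are available. Lean on these libraries where they do the work, as an engineer would, in place of code of your own. Each camera call takes 0.05 s, during which the arm holds its last target.

## Working session

There is one attempt and no reset: what is moved stays moved. The work goes in short steps, Python scripts to look and compute and a tool call to move; the robot and the scene stay as the last step left them, time stands still between calls to the robot, and variables do not carry over. Pictures are saved under pics/ and viewed, and the job is handed in when it is done.

Besides the shell and the picture viewer there is one more tool, called after "Emit:" as name([rows], argument=value, ...), one row to a line, values as JSON. move_arm: Moves the arm, as the interface text tells. Its arguments: {"type":"object","properties":{"motion":{"type":"array"},"jaw":{"type":"number"},"grip_force":{"type":"number"}},"required":["motion"]}

```bash
mkdir -p pics; python3 - <<'E'
from workcell import *
import cv2,numpy as np
s=observe();print(s['clock'],s['position'],s['tool_rot'],s['grip_width'],s['force'])
for n in ['side','top','wrist']:
    g=grab_frame(n);cv2.imwrite(f'pics/a_{n}.png',g['frame'][:,:,::-1])
    print(n,g['fx'],g['fy'],g['cx'],g['cy'],np.round(g.get('T',g.get('mount')),3).tolist())
    if n!='wrist':
        for l in ['shaker','knob','hasp_tab','hold_down','vial_rack','hasp','ball']:
            print(l,[(round(o['score'],2),np.round(o['pixel']).tolist(),int(o['pixels'].sum())) for o in outline_of(l,n)])
print(tips_ahead,observe()['clock'])
E
```

```text
0.0 [ 0.14165738 -0.60840648  0.2557239 ] [-3.14044812e+00  6.09393665e-05  2.28779148e-01] 0.08521959038798124 [-1.53330447 -0.03496174 -0.36638234]
side 471.7865206345968 471.7865206345968 315.0503788633226 206.62846211923187 [[0.984, -0.139, 0.112, 0.433], [-0.178, -0.713, 0.678, -0.837], [-0.014, -0.687, -0.726, 1.063], [0.0, 0.0, 0.0, 1.0]]
shaker [(0.77, [338.0, 220.0], 7270)]
knob [(0.71, [297.0, 181.0], 346), (0.47, [334.0, 200.0], 1651)]
hasp_tab [(0.63, [318.0, 176.0], 214)]
hold_down [(0.65, [319.0, 178.0], 1586), (0.32, [320.0, 177.0], 230)]
vial_rack [(0.8, [231.0, 208.0], 1089), (0.77, [251.0, 329.0], 3769), (0.59, [335.0, 198.0], 1886)]
hasp [(0.75, [318.0, 177.0], 217), (0.54, [337.0, 223.0], 7382)]
ball [(0.82, [338.0, 220.0], 7257)]
top 484.33090481256903 484.33090481256903 316.94536474620713 198.44580966907358 [[0.018, -0.988, 0.155, 0.344], [-1.0, -0.017, 0.008, 0.032], [-0.006, -0.156, -0.988, 1.441], [0.0, 0.0, 0.0, 1.0]]
shaker [(0.91, [296.0, 175.0], 7732), (0.61, [293.0, 179.0], 1697)]
knob [(0.64, [298.0, 198.0], 520)]
hasp_tab [(0.49, [292.0, 177.0], 247)]
hold_down [(0.69, [291.0, 175.0], 183), (0.61, [293.0, 176.0], 1684)]
vial_rack [(0.81, [268.0, 281.0], 1356), (0.75, [285.0, 171.0], 2504), (0.59, [407.0, 267.0], 2857), (0.18, [291.0, 180.0], 1696)]
hasp [(0.68, [296.0, 174.0], 192), (0.48, [290.0, 181.0], 1676)]
ball [(0.7, [294.0, 173.0], 7416)]
wrist 331.2754697803546 331.2754697803546 318.30334551544644 204.0930991308457 [[-0.001, -0.956, -0.293, 0.076], [1.0, -0.001, -0.001, -0.001], [0.001, -0.293, 0.956, -0.118], [0.0, 0.0, 0.0, 1.0]]
0.025 0.85
```

View pics/a_side.png

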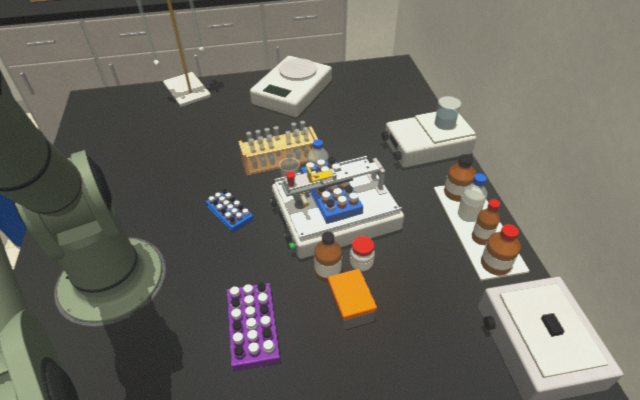

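View pics/a_top.png

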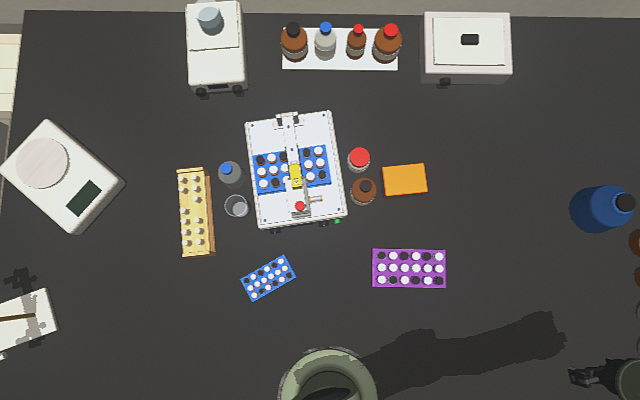

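```bash
python3 - <<'E'
import cv2
a=cv2.imread('pics/a_side.png')[130:280,220:430];cv2.imwrite('pics/c_side.png',cv2.resize(a,None,fx=3.8,fy=3.8,interpolation=cv2.INTER_CUBIC))
a=cv2.imread('pics/a_top.png')[120:250,210:380];cv2.imwrite('pics/c_top.png',cv2.resize(a,None,fx=4.5,fy=4.5,interpolation=cv2.INTER_CUBIC))
E
```

```text
(no output)
```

View pics/c_side.png

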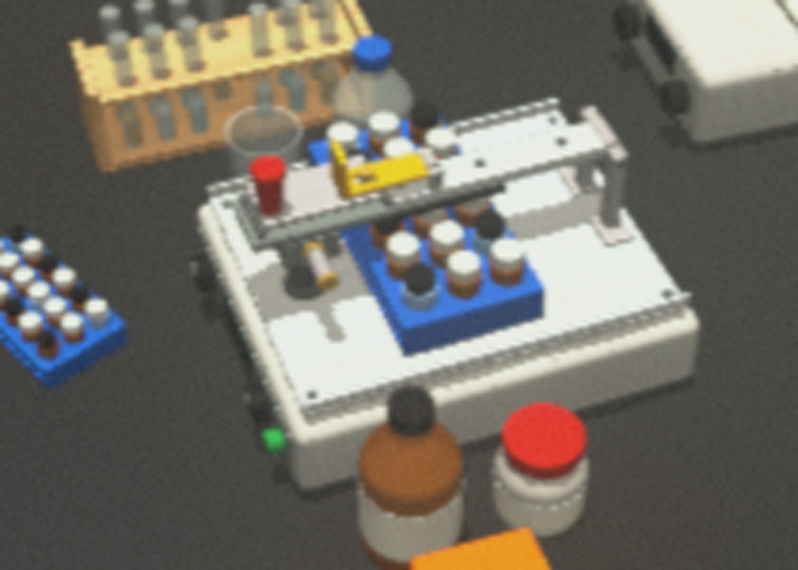

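View pics/c_top.png

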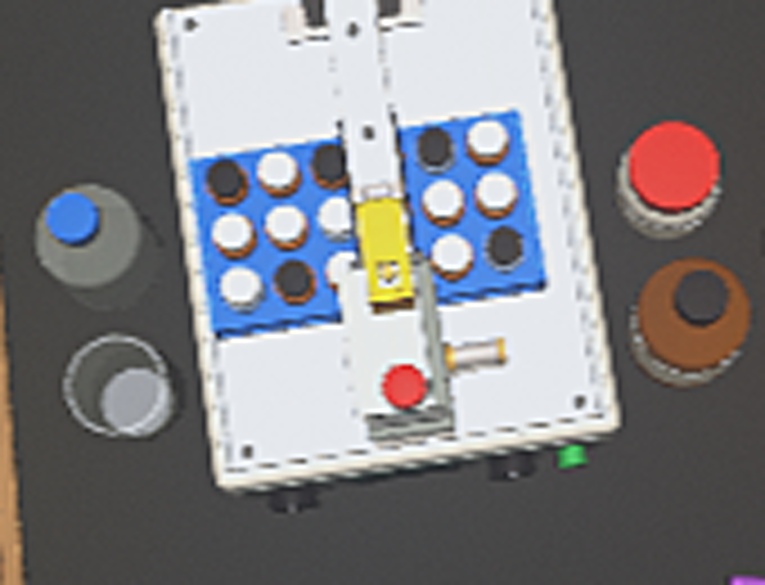

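The side view shows the coupler with the red knob at (297,181) and the yellow hasp at (318,176). In the top view they are at (300,206) and (295,177). The candidates for vial_rack in the top view are a purple one at (409,268), a small blue one at (268,281) and a large blue one under the bar at (290,170). The one meant is the large blue rack under the bar, and it stays untouched.

```bash
cat > h.py <<'E'
from workcell import *
import cv2,numpy as np
from scipy.optimize import least_squares
from scipy.spatial.transform import Rotation as R
def cam(n):
    s=observe() if n=='wrist' else None
    g=grab_frame(n)
    if n=='wrist':
        W=np.eye(4);W[:3,:3]=R.from_euler('xyz',s['tool_rot']).as_matrix();W[:3,3]=s['position'];g['T']=W@g['mount']
    return g
def proj(g,p):
    q=np.linalg.inv(g['T'])@np.append(p,1);return np.array([g['fx']*q[0]/q[2]+g['cx'],g['fy']*q[1]/q[2]+g['cy']])
def ray(g,px,z):
    d=g['T'][:3,:3]@np.array([(px[0]-g['cx'])/g['fx'],(px[1]-g['cy'])/g['fy'],1]);o=g['T'][:3,3];return o+d*(z-o[2])/d[2]
def sh(p,P):
    c,s=np.cos(P[2]),np.sin(P[2]);return np.array([P[0]+c*p[0]-s*p[1],P[1]+s*p[0]+c*p[1],p[2]])
def red(f,roi):
    h=cv2.cvtColor(f,cv2.COLOR_RGB2HSV);m=(((h[...,0]<6)|(h[...,0]>174))&(h[...,1]>170)&(h[...,2]>60)).astype(np.uint8)
    k=np.zeros_like(m);x0,x1,y0,y1=roi;k[y0:y1,x0:x1]=m[y0:y1,x0:x1];return k
def yel(f,roi):
    h=cv2.cvtColor(f,cv2.COLOR_RGB2HSV);m=((abs(h[...,0].astype(int)-25)<5)&(h[...,1]>190)&(h[...,2]>90)).astype(np.uint8)
    k=np.zeros_like(m);x0,x1,y0,y1=roi;k[y0:y1,x0:x1]=m[y0:y1,x0:x1];return k
E
python3 - <<'E'
from h import *
gt=cam('top');gs=cam('side')
ctr=lambda m:(lambda a:(a.mean(1)[::-1],a.min(1)[::-1],a.max(1)[::-1],a.shape[1]))(np.array(np.nonzero(m)))
rt=ctr(red(gt['frame'],(280,320,190,225)));rs=ctr(red(gs['frame'],(280,310,165,195)))
yt=ctr(yel(gt['frame'],(280,310,155,195)));ys=ctr(yel(gs['frame'],(300,340,160,185)))
print(rt,rs,yt,ys,sep='\n')
print('knob top@.21',ray(gt,rt[0],.212),'side@.196',ray(gs,rs[0],.196))
o=outline_of('shaker','top')[0]['pixels'].astype(np.uint8)
c,_=cv2.findContours(o,cv2.RETR_EXTERNAL,cv2.CHAIN_APPROX_NONE);c=max(c,key=cv2.contourArea)
b=cv2.boxPoints(cv2.minAreaRect(c));
for p in b: print(p,ray(gt,p,.088))
# corners of platform top from zoomed crop
for p in [(157,12),(620,430),(222,478)]:
    q=(210+p[0]/4.5,120+p[1]/4.5);print(q,ray(gt,q,.088))
# barline: hinge bolts
print('hinge bracket',ray(gt,(289,117),.16))
E
```

```text
(array([299.26666667, 204.97777778]), array([295, 201]), array([303, 210]), 45)
(array([289.975, 174.425]), array([286, 172]), array([293, 177]), 40)
(array([296.12, 178.16]), array([292, 164]), array([300, 185]), 25)
(array([321.43181818, 175.01136364]), array([308, 169]), array([331, 180]), 88)
knob top@.21 [0.51931966 0.08688969 0.212     ] side@.196 [0.52186487 0.10424305 0.196     ]
[239.38763  119.096085] [0.78616435 0.27244    0.088     ]
[329.82892  104.909225] [0.83336038 0.01024848 0.088     ]
[348.09833 221.37675] [ 0.49289867 -0.04568422  0.088     ]
[257.65704 235.56361] [0.44867704 0.20682816 0.088     ]
(244.88888888888889, 122.66666666666667) [0.7756557  0.25599815 0.088     ]
(347.77777777777777, 215.55555555555554) [ 0.50933171 -0.04465476  0.088     ]
(259.3333333333333, 226.22222222222223) [0.47495713 0.20308983 0.088     ]
hinge bracket [0.77078896 0.12323499 0.16      ]
```

Emit:
move_arm([
  [[30, 50, 15], [0, 0, -0.01]],
  [[60, 100, 40], [0, 0, -0.02]],
  [[100, 150, 70], [0, 0, -0.03]],
  [[150, 200, 100], [0, 0, -0.04]],
  [[200, 250, 110], [0, 0, -0.05]],
  [[240, 300, 110], [0, 0, -0.06]],
  [[275, 350, 110], [0, 0, -0.07]],
  [[300, 400, 110], [0, 0, -0.07]],
  [[325, 455, 110], [0, 0, -0.07]],
  [[345, 510, 110], [0, 0, -0.07]],
  [[365, 570, 110], [0, 0, -0.07]],
  [[385, 630, 105], [0, 0, -0.07]],
], jaw=50, grip_force=20)

```text
clock: 2.5
position: [0.521, 0.0047, 0.3628]
tool_rot: [3.141, -0.001, 0.158]
force: [1.4, -0.9, -0.1]
grip_width: 0.0499
```

Emit:
move_arm([
  [[12, 45, 0], [0, 0, 0]],
  [[20, 68, 0], [0, 0, 0]],
  [[20, 68, 0], [0, 0, 0]],
  [[20, 68, 0], [0, 0, 0]],
])

```text
clock: 3.0
position: [0.5404, 0.0701, 0.3624]
tool_rot: [3.141, 0.0, 0.158]
force: [-0.7, -0.0, 0.3]
grip_width: 0.0499
```

```bash
python3 - <<'E'
from h import *
import pickle
g=cam('wrist');pickle.dump(g,open('w1.pkl','wb'));s=observe();print(s['position'],s['tool_rot'])
cv2.imwrite('pics/b_w.png',g['frame'][:,:,::-1])
for l in ['knob','hasp_tab','hasp','hold_down']:
    print(l,[(round(o['score'],2),np.round(o['pixel']).tolist(),int(o['pixels'].sum())) for o in outline_of(l,'wrist')])
P=(.651,.108,.155)
for n,p in dict(knob=(-.132,0,.217),tab=(-.0795,0,.217),pin=(-.01,0,.18),hinge=(.13,0,.16)).items(): print(n,proj(g,sh(p,P)))
E
```

```text
[0.54042963 0.06982911 0.36252164] [3.14116627e+00 3.05873835e-05 1.57546238e-01]
knob [(0.93, [289.0, 178.0], 4174)]
hasp_tab [(0.7, [296.0, 109.0], 2684), (0.4, [271.0, 70.0], 19152)]
hasp [(0.94, [292.0, 107.0], 2653)]
hold_down [(0.72, [298.0, 140.0], 11688), (0.33, [293.0, 108.0], 2709)]
knob [295.11983775 217.44257968]
tab [293.89597468 155.20013569]
pin [295.38223175  66.03590962]
hinge [ 293.78619822 -125.78212803]
```

View pics/b_w.png

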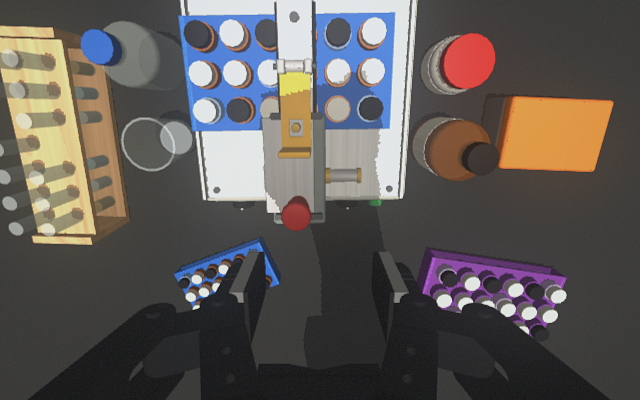

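The wrist view shows the knob head at (296,213), the hasp's tab at (294,154) and its pin at (294,65). All are within 1–4 px of my model's predictions. I'll refine the pose with a fit.

```bash
python3 - <<'E'
from h import *
import pickle
g=pickle.load(open('w1.pkl','rb'))
f=g['frame'];cv2.imwrite('pics/b_z.png',cv2.resize(f[0:240,170:430],None,fx=2.4,fy=2.4,interpolation=cv2.INTER_CUBIC)[:,:,::-1])
a=np.array(np.nonzero(red(f,(270,325,185,240))));print(a.min(1),a.max(1),a.mean(1))
obs=dict(knob=((-.132,0,.217),(296,211)),tab=((-.0795,0,.217),(294.5,154)),pin=((-.01,0,.182),(294,66)))
gt=cam('top')
def r(P):
    o=[proj(g,sh(p,P))-np.array(q) for p,q in obs.values()]
    o.append(2*(proj(gt,sh((-.132,0,.217),P))-np.array([299.3,205.5])))
    return np.concatenate(o)
s=least_squares(r,(.651,.108,.155));print(s.x,r(s.x).round(1))
for n,p in dict(knob=(-.132,0,.196),tab=(-.0795,0,.2),pin=(-.01,0,.18)).items(): print(n,sh(p,s.x))
E
```

```text
[227 301] [228 303] [227.5 302. ]
[0.65207675 0.10916477 0.16906207] [ 0.1  5.  -0.5 -0.4  0.2 -1.8 -0.2 -3.6]
knob [0.52195868 0.08695473 0.196     ]
tab [0.57371018 0.09578827 0.2       ]
pin [0.64221932 0.10748219 0.18      ]
```

View pics/b_z.png

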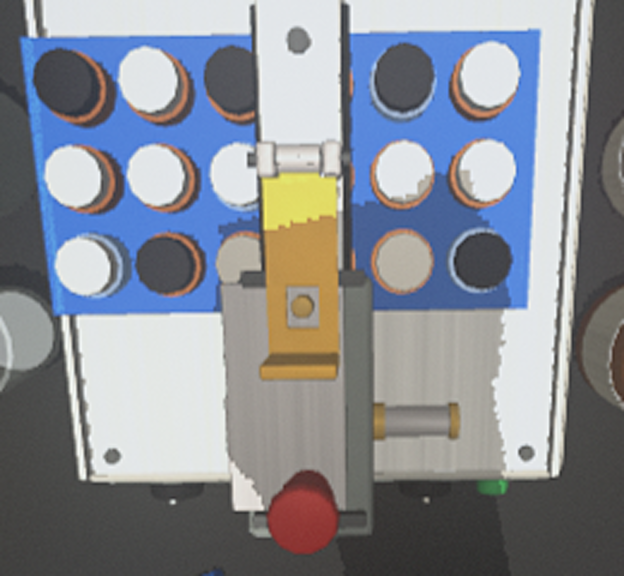

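Emit:
move_arm([
  [[16, 12, -30], [0, 0, 0]],
  [[32, 25, -60], [0, 0, 0]],
  [[32, 25, -90], [0, 0, 0]],
  [[32, 25, -115], [0, 0, 0]],
  [[32, 25, -115], [0, 0, 0]],
  [[32, 25, -115], [0, 0, 0]],
])

```text
clock: 4.05
position: [0.573, 0.0959, 0.2486]
tool_rot: [-3.141, -0.001, 0.159]
force: [0.6, 0.2, -0.1]
grip_width: 0.0497
```

```bash
python3 - <<'E'
from h import *
g=cam('wrist');s=observe();print(s['position'],s['tool_rot'])
f=g['frame'].copy();P=(.651,.1075,.158)
for p in [(-.0795,.013,.217),(-.0795,-.013,.217),(-.132,0,.217),(-.01,0,.182)]:
    q=proj(g,sh(p,P));print(q);cv2.circle(f,tuple(int(round(v)) for v in q),2,(0,255,0),-1)
cv2.imwrite('pics/d_w.png',f[:,:,::-1])
E
```

```text
[0.57302475 0.09587726 0.2487388 ] [-3.14152580e+00 -1.65873100e-03  1.58483616e-01]
[295.63935142 262.25283097]
[347.64097316 262.24188842]
[321.41546414 349.27742756]
[321.36147857 115.9157378 ]
```

View pics/d_w.png

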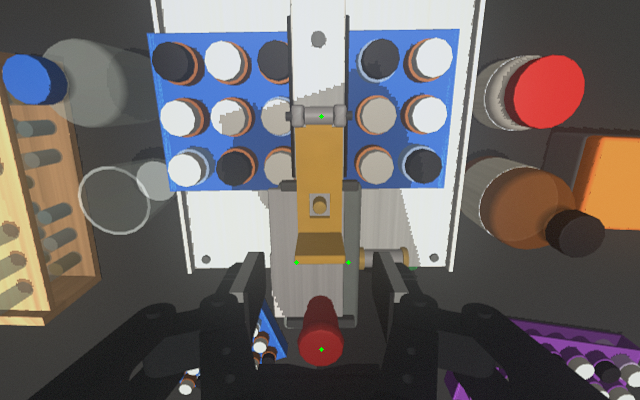

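The model points (green) land on the tab's top edge at (295–346, 262) and on the knob head at (321,349). The fingers straddle the tab, so I descend and grip.

Emit:
move_arm([
  [[0, 0, -20], [0, 0, 0]],
  [[0, 0, -37], [0, 0, 0]],
  [[0, 0, -37], [0, 0, 0]],
  [[0, 0, -37], [0, 0, 0]],
])

```text
clock: 4.6
position: [0.5728, 0.0959, 0.2111]
tool_rot: [-3.142, -0.001, 0.159]
force: [0.9, 0.9, -0.9]
grip_width: 0.0502
```

Emit:
move_arm([
  [[0, 0, 0], [0, 0, 0]],
  [[0, 0, 0], [0, 0, 0]],
  [[0, 0, 0], [0, 0, 0]],
  [[0, 0, 0], [0, 0, 0]],
  [[0, 0, 0], [0, 0, 0]],
], jaw=15, grip_force=20)

```text
clock: 5.22
position: [0.5728, 0.0954, 0.211]
tool_rot: [3.141, -0.001, 0.158]
force: [-1.1, -3.2, 5.8]
grip_width: 0.0259
```

Emit:
move_arm([
  [[5.3, 0.8, 11.7], [0, 0, 0]],
  [[12.5, 2, 22.3], [0, 0, 0]],
  [[21.5, 3.4, 31.4], [0, 0, 0]],
  [[31.9, 5.1, 38.9], [0, 0, 0]],
  [[43.5, 6.9, 44.4], [0, 0, 0]],
  [[55.7, 8.9, 47.7], [0, 0, 0]],
])

```text
clock: 5.98
position: [0.6292, 0.1049, 0.2592]
tool_rot: [-3.142, -0.001, 0.159]
force: [-0.6, -3.5, -0.9]
grip_width: 0.0252
```

```bash
python3 - <<'E'
from h import *
for n in ['wrist','side']:
    g=cam(n);f=g['frame']
    if n=='side': f=cv2.resize(f[100:260,220:420],None,fx=3,fy=3)
    cv2.imwrite(f'pics/e_{n}.png',f[:,:,::-1])
E
```

```text
(no output)
```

View pics/e_wrist.png

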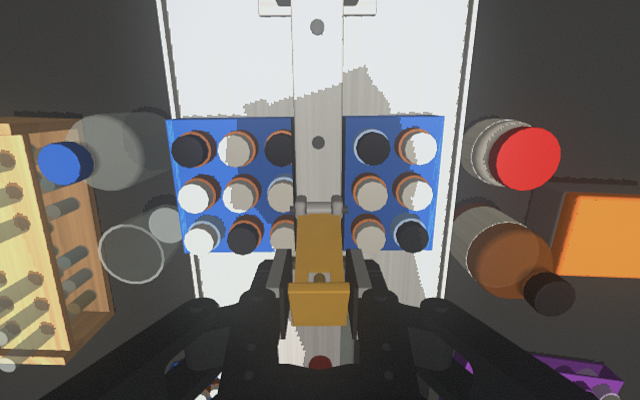

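View pics/e_side.png

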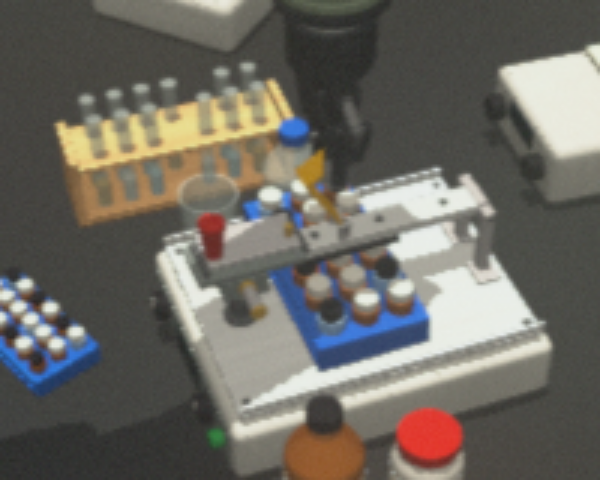

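Emit:
move_arm([
  [[12.6, 2, 1.2], [0, 0, 0]],
  [[25.4, 4, 0.1], [0, 0, 0]],
  [[37.6, 5.9, -3.2], [0, 0, 0]],
  [[49.2, 7.8, -8.6], [0, 0, 0]],
  [[59.7, 9.4, -15.9], [0, 0, 0]],
  [[68.6, 10.9, -25], [0, 0, 0]],
  [[68.6, 10.9, -25], [0, 0, 0]],
])

```text
clock: 6.95
position: [0.6979, 0.1163, 0.2325]
tool_rot: [-3.141, -0.001, 0.159]
force: [3.4, 0.2, 4.3]
grip_width: 0.0252
```

```bash
python3 - <<'E'
from h import *
for n in ['wrist','side']:
    g=cam(n);f=g['frame']
    if n=='side': f=cv2.resize(f[100:260,220:420],None,fx=3,fy=3)
    cv2.imwrite(f'pics/f_{n}.png',f[:,:,::-1])
E
```

```text
(no output)
```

View pics/f_wrist.png

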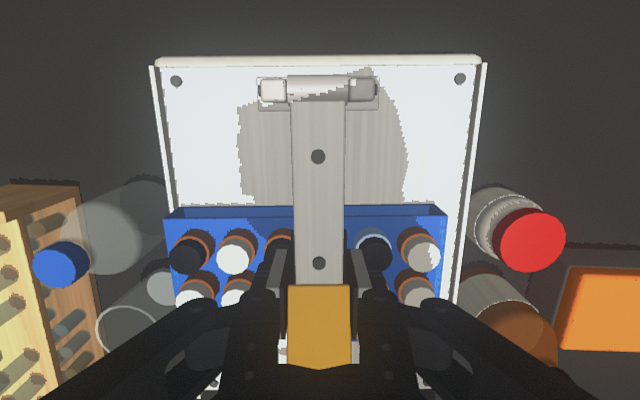

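View pics/f_side.png

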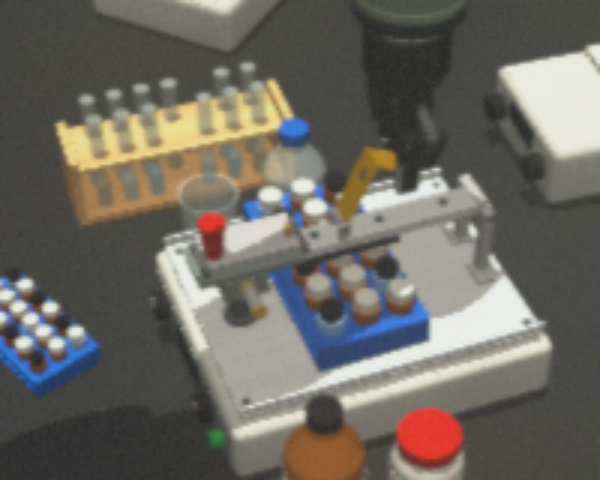

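The hasp stands past vertical, at about 2.1 rad, with its tab at side-crop (378,165). Releasing it now lets it fall back.

Emit:
move_arm([
  [[0, 0, 0], [0, 0, 0]],
  [[0, 0, 0], [0, 0, 0]],
  [[0, 0, 0], [0, 0, 0]],
  [[0, 0, 25], [0, 0, 0]],
  [[0, 0, 55], [0, 0, 0]],
  [[-30, -5, 80], [0, 0, 0]],
  [[-80, -13, 80], [0, 0, 0]],
  [[-120, -20, 80], [0, 0, 0]],
  [[-140, -23, 70], [0, 0, 0]],
  [[-140, -23, 70], [0, 0, 0]],
  [[-140, -23, 70], [0, 0, 0]],
], jaw=50)

```text
clock: 8.43
position: [0.5574, 0.0927, 0.3035]
tool_rot: [-3.141, -0.001, 0.159]
force: [0.4, -0.8, 0.2]
grip_width: 0.0498
```

```bash
python3 - <<'E'
from h import *
s=observe();print(s['position'],s['tool_rot'])
P=(.651,.1075,.158)
for n in ['wrist','side']:
    g=cam(n);f=g['frame'].copy()
    for p in [(-.132,0,.217)]:
        q=proj(g,sh(p,P));print(q)
        cv2.circle(f,tuple(int(round(v)) for v in q),2,(0,255,0),-1)
    if n=='side': f=cv2.resize(f[100:260,220:420],None,fx=3,fy=3)
    cv2.imwrite(f'pics/g_{n}.png',f[:,:,::-1])
print('knob',sh((-.132,0,.196),P))
E
```

```text
[0.55741444 0.09271935 0.30346238] [-3.14146609e+00 -5.61851988e-04  1.58638885e-01]
[319.83956216 273.71475375]
[290.04140986 173.05353528]
knob [0.5206442  0.08673067 0.196     ]
```

View pics/g_wrist.png

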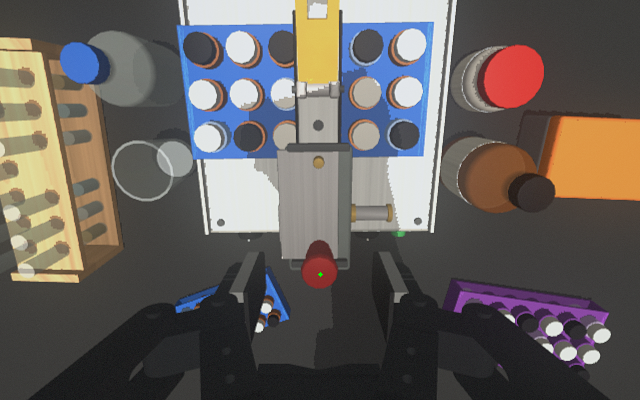

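View pics/g_side.png

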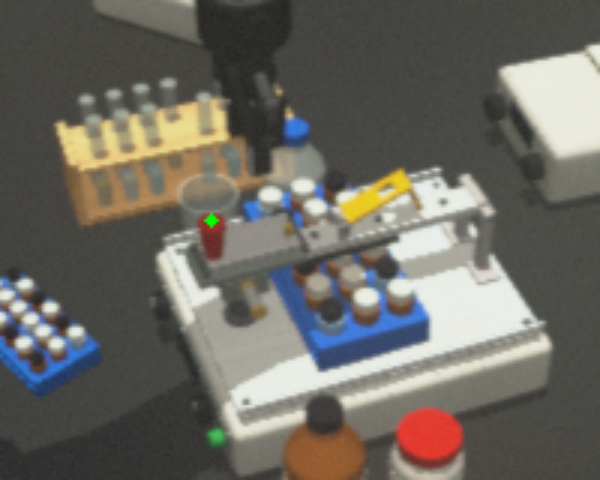

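The hasp has fallen right back: the yellow strap is at side-crop (378,195) and wrist (318,45). The knob head in the wrist view at (319,270) fits the model, so I go down over the knob and grip.

Emit:
move_arm([
  [[-18, -3, -20], [0, 0, 0]],
  [[-35, -5.5, -45], [0, 0, 0]],
  [[-35, -5.5, -75], [0, 0, 0]],
  [[-35, -5.5, -99], [0, 0, 0]],
  [[-35, -5.5, -99], [0, 0, 0]],
  [[-35, -5.5, -99], [0, 0, 0]],
])

```text
clock: 9.28
position: [0.5224, 0.0874, 0.205]
tool_rot: [-3.141, -0.001, 0.159]
force: [0.1, -0.3, -0.1]
grip_width: 0.0499
```

Emit:
move_arm([
  [[0, 0, 0], [0, 0, 0]],
  [[0, 0, 0], [0, 0, 0]],
  [[0, 0, 0], [0, 0, 0]],
  [[0, 0, 0], [0, 0, 0]],
  [[0, 0, 0], [0, 0, 0]],
], jaw=12, grip_force=60)

```text
clock: 9.9
position: [0.5223, 0.0868, 0.2052]
tool_rot: [3.141, -0.001, 0.158]
force: [-2.0, -3.6, 8.6]
grip_width: 0.0238
```

```bash
python3 - <<'E'
from h import *
for n in ['wrist']:
    g=cam(n);f=g['frame']
    cv2.imwrite(f'pics/i_{n}.png',f[:,:,::-1])
E
```

```text
(no output)
```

View pics/i_wrist.png

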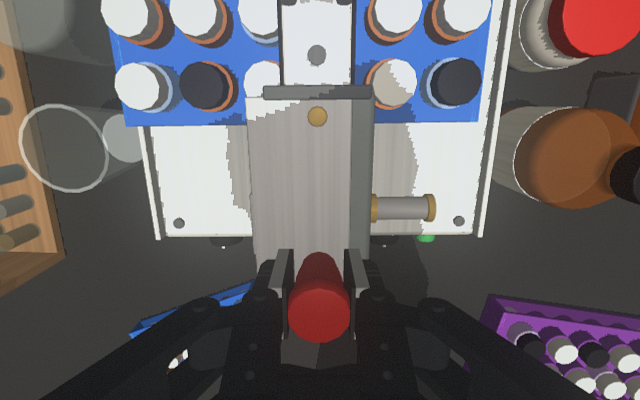

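The pads close on the knob at a width of 23.8 mm, around (318,310). Next I pull 21 mm along the shaker's +y.

Emit:
move_arm([
  [[-1, 6, 0], [0, 0, 0]],
  [[-1.9, 12, 0], [0, 0, 0]],
  [[-2.7, 17, 0], [0, 0, 0]],
  [[-3.3, 21, 0], [0, 0, 0]],
  [[-3.3, 21, 0], [0, 0, 0]],
  [[-3.3, 21, 0], [0, 0, 0]],
])

```text
clock: 10.7
position: [0.519, 0.1066, 0.2051]
tool_rot: [3.139, -0.001, 0.157]
force: [-2.1, -10.6, 11.6]
grip_width: 0.0236
```

```bash
python3 - <<'E'
from h import *
for n in ['wrist']:
    g=cam(n);f=g['frame']
    cv2.imwrite(f'pics/j_{n}.png',f[:,:,::-1])
E
```

```text
(no output)
```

View pics/j_wrist.png

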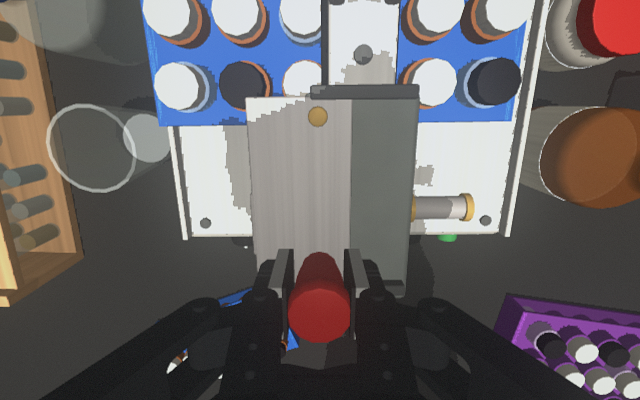

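Emit:
move_arm([
  [[-0.2, 1.2, 0], [0, 0, 0]],
  [[-0.2, 1.2, 0], [0, 0, 0]],
  [[0.3, 1.3, 2.6], [-0.0016, 0.01, 0]],
  [[0.8, 1.4, 5.2], [-0.0031, 0.02, 0]],
  [[0.8, 1.4, 5.2], [-0.0031, 0.02, 0]],
])

```text
clock: 11.38
position: [0.5196, 0.1077, 0.2096]
tool_rot: [3.14, 0.021, 0.157]
force: [2.7, -10.1, -3.9]
grip_width: 0.0234
```

The bar came free (about 4 N of lift force), so I keep lifting along the arc.

Emit:
move_arm([
  [[2.2, 0.3, 10.4], [-0.006, 0.04, 0]],
  [[4.7, 0.8, 20.7], [-0.0126, 0.079, 0]],
  [[8.6, 1.4, 33.4], [-0.02, 0.128, 0]],
  [[13, 2.1, 46], [-0.028, 0.178, 0]],
  [[18.1, 2.9, 58.2], [-0.036, 0.227, 0]],
  [[23.7, 3.8, 70.2], [-0.044, 0.277, 0]],
  [[29.9, 4.8, 81.9], [-0.052, 0.326, 0]],
  [[29.9, 4.8, 81.9], [-0.052, 0.326, 0]],
  [[29.9, 4.8, 81.9], [-0.052, 0.326, 0]],
  [[29.9, 4.8, 81.9], [-0.052, 0.326, 0]],
])

```text
clock: 12.62
position: [0.5495, 0.1124, 0.2913]
tool_rot: [3.139, 0.351, 0.156]
force: [2.3, -10.4, -3.5]
grip_width: 0.0239
```

```bash
python3 - <<'E'
from h import *
for n in ['wrist','side']:
    g=cam(n);f=g['frame']
    if n=='side': f=cv2.resize(f[100:290,200:420],None,fx=3,fy=3)
    cv2.imwrite(f'pics/k_{n}.png',f[:,:,::-1])
s=observe();print(s['clock'],s['position'],s['tool_rot'],s['force'],s['grip_width'],np.abs(s['qd']).max())
E
```

```text
12.725 [0.5495507  0.11239055 0.29130033] [3.13897875 0.35040828 0.15642167] [  1.37084716 -10.62792396  -3.38908579] 0.0234712021414575 0.0009497621104933477
```

View pics/k_wrist.png

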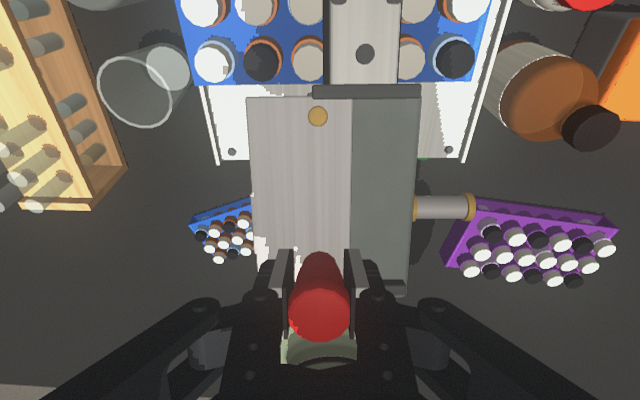

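View pics/k_side.png

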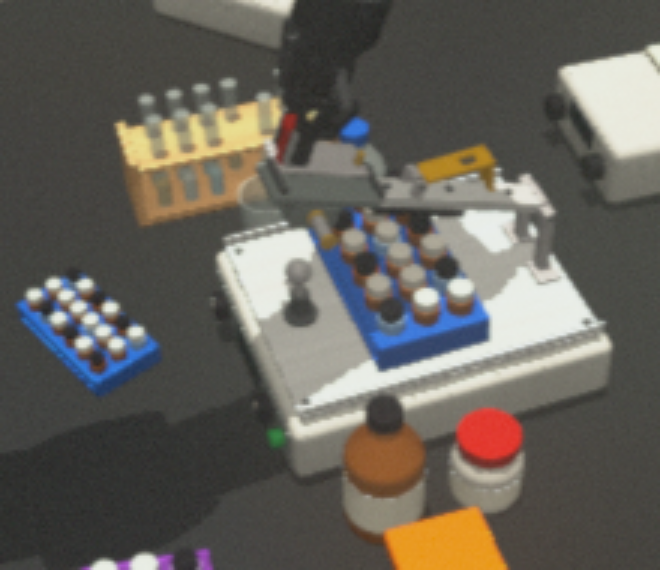

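The bar is up about 0.35 rad, so its socket is about 8 cm above the ball, which shows bare at side-crop (298,270). The hasp is back, the vial rack and glassware are in place, and the arm is at rest.

```bash
python3 -c "
from workcell import *
job_done()"
```

```text
the job is handed in; nothing more can be done
```

The job is handed in, with the arm still holding the hold-down bar up and steady. It was ready after about 13 s of the 54 s allowed.

- **Hasp:** I gripped the hasp by its tab and swung it to about 2.1 rad. When let go, it fell right back towards its stop.
- **Latch:** I gripped the knob with 60 N and pulled it about 21 mm to the robot's left. The latch spring pulled back with about 10 N.
- **Bar:** It came free at about 4 N and I lifted it along its arc to about 0.35 rad. I work that out as its socket about 8 cm above the ball; I did not measure the height directly.

**Last checks:**
- The tool's measured tilt was 0.35 rad and the arm's joints were at rest.
- The knob was still gripped at a width of 23.5 mm, with the latch still pulled.
- In the final side and wrist pictures the ball is bare and the hasp is folded back. By eye, the vial rack, glassware and boxes in view stand where they were.

No check failed or disagreed.

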